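# Find the stamped chopstick crate and send it over the dispatch line

## Robot

A 6-joint arm with a two-finger parallel gripper is mounted at the origin on the work surface. World frame = base frame: x ahead of the robot, y to its left, z up, the work surface at z = 0. Lengths are in mm, angles in rad, forces in N, time in s.
With the tool pointing down it reaches from about 275 to 1000 mm from the base axis. Payload 8.4 kg.
Tool frame: the origin (TCP) lies on the centre line of the jaws, within the pads' length; the fingertips stand 25 mm ahead of it and the grasp point (between the pads) lies 6 mm ahead of it; z points along the fingers, x is the direction in which the jaws open and shut, and the axes are right-handed (so a half turn about z gives the same grasp; the last joint's range is limited). The gripper opens to 85 mm and grips with 20 to 120 N. Pads are 22 mm wide; open, the fingers measure 114 mm over their backs; the gripper's body (76 mm by 85 mm) begins 54 mm behind the grasp point. The pads swing forward as they close: fully open they stand 13 mm farther back than shut.
Start: joints at [-1.218, 0.353, 1.633, -0, 1.155, -0.002], TCP at [217.125, -586.076, 256.281] pointing down, gripper open.
Joint ranges: [-2.63, 2.63], [-0.92, 2.1], [0.06, 2.66], [-1.3, 4.44], [0, 2.69], [-3.02, 3.02]. Speed limits (rad/s): [2.22, 2.22, 2.79, 3.14, 3.14, 3.14].

## Interface

Orientations are given as [roll, pitch, yaw] about the fixed x, y, z axes, in that order (R = Rz(yaw) Ry(pitch) Rx(roll)).
In Python, from rig import r gives the robot as it stands. The module is installed in compiled form; this text tells all that it offers.
- The arm moves only by the tool jog_arm, never from a script. Its argument "deltas" is a list of rows, each an object with "gripper": the gripper command: -1 is fully open, 1 is shut, values between are in proportion; "translation": the shift along the world's x, y, z in units of 10 cm (1.0 is 10 cm), a list of three; "dr": the turn, a rotation vector about the world's x, y, z in units of pi/2 rad (1.0 is pi/2 rad), a list of three. In form: [{"gripper": gripper, "translation": [x, y, z], "dr": [wx, wy, wz]}, ...]. A call has 1 to 12 rows; each row shifts and turns the commanded pose from where the row before left it; what a row does not reach is not made up. A row lasts 1/12 s, in which the tool goes at most 41.7 mm and 7.16 degrees, less where a joint would pass 70% of its speed; a pose out of reach is approached as far as the arm can. A call with a number of a shift or a turn outside -1 to 1 is refused whole. A call with a gripper value outside its range is refused whole. The fingers move at their own pace and stop on an object; "squeeze" is the grip in N (left out, the last holds). Time passes only in rows, so rows that do not move let the fingers close. It gives the time, the measured TCP pose, the force and the opening at its end, in the units of the state.
- r.sense(): the state, without advancing time (a new reading comes with each control period).
- r.grab_frame(name): name is "scene" or "top"; returns the picture (420x560x3 uint8, blue, green, red); there is no depth.
- r.calibration(name): a dict with "mtx" (3x3 intrinsics, pixels), "world_from_camera" (4x4, takes a point from camera to world coordinates). Camera axes: x right, y down, z forward; pixel columns grow to the right and rows downward; lengths in mm; the calibration is good to about 2 mm. A picture is of the moment at which its call begins. calibration takes no time and is no camera call.
- r.sign_off(): hands the job in, once; it reports no verdict.
The state is a dict: "clock": time; "qpos": joint angles; "qvel": joint speeds; "joint_efforts": joint torques, N m; "eef_pos": TCP position; "tcp_rot": TCP orientation; "contact_force": force on the tool from outside, world axes, zero at the start; "wrist_torque": the same for the moment, N m; "opening": opening from 0.0 (shut) to 1.0 (fully open).
Only numpy, scipy, OpenCV 4.12 (cv2) and the standard library are available. Lean on these libraries where they do the work, as an engineer would, in place of code of your own. Each camera call takes 0.05 s, during which the arm holds its last target. There are 200 camera calls.

## Task

Two empty chopstick crates stand on the serving-hatch counter and one of them has a round stamp under its bottom. Working from left to right as the robot sees them, tip each crate over away from the robot onto its far long side, so that its underside shows, and stand it back up on its runners before going on; then push the stamped one forward until all of it is just past the steel dispatch strip in the counter (no more than 5 cm beyond), and leave the other one standing where it was. The crates are only tipped and slid with the fingertips, never picked up or turned upside down, and the bottle, tub and meal boxes stay as they are.

Things in the scene. Friction and masses are not known exactly. Their poses are not given: they have to be found in the camera images.
- crate_1: one of two identical empty white plastic chopstick crates, open on top: 120 mm (own x) by 220 mm (own y) over the rim, 110 mm high, slotted 3 mm walls 4 mm inside the rim lip (8 mm high, 7 mm wide), two rubber runners below, outer edges 56 mm either side of the middle. Origin: centre of the underside, at counter level; z up, x away from the robot (yaw within 0.32 rad). Either may stand left.
- crate_2: the other crate, same make and axes; they stand either side of y = 0. 0.2 to 0.4 kg, centre of mass 42 mm up, runner friction 0.7 to 0.9: pushed near the rim it tips about the far runner, pushed at half height or lower it slides. Past 53 degrees it falls and lies on its long side, 120 mm high, opening sideways; pulled back by its upper rim edge it stands up again.
- stamp (a point): centre of the round stamp, a dark inked ring of 60 mm with two strokes inside, in the middle of the underside of one of the two crates, 5 mm above its runners' soles; hidden from sight while that crate stands.
- crate_1_corner_l (a point): bottom corner of the rim's outline of crate_1 at counter level, on the side towards the robot (60 mm behind its middle in own x, 110 mm to the left)
- crate_1_corner_r (a point): bottom corner of the rim's outline of crate_1 at counter level, on the side towards the robot (60 mm behind its middle in own x, 110 mm to the right)
- crate_2_corner_l (a point): bottom corner of the rim's outline of crate_2 at counter level, on the side towards the robot (60 mm behind its middle in own x, 110 mm to the left)
- crate_2_corner_r (a point): bottom corner of the rim's outline of crate_2 at counter level, on the side towards the robot (60 mm behind its middle in own x, 110 mm to the right)
- line: the dispatch strip: a flat steel strip 20 mm wide (own x) and 1 m long (own y), let in flush with the dark stone counter, across the counter beyond the crates. Origin: middle of the strip at counter level; own x points away from the robot, its far edge is at x = +10 mm. Nothing catches on it.
- sauce_bottle: sauce bottle, 56 mm across, 190 mm high, standing nearer the robot than the crates, midway between them; origin under its centre
- soup_tub: lidded round soup tub, 116 mm across, 78 mm high, standing left of the left crate; origin under its centre
- meal_boxes: stack of three lidded meal boxes, 175 mm (own x) by 125 mm, 120 mm high, standing right of the right crate; origin under its centre
There are look-alikes about, which are no part of the job. What is shaped like the meal_boxes but purple or yellow is not meant. Of the things that look like the sauce_bottle, the smaller one is meant.

How it is judged (in metres and radians):
On the way, in this order (a step that is already met when the one before it is completed fails the run):
1. the left crate lies on its far long side, underside towards the robot (((world y of crate_1 above 0 m and (angle between crate_1's own z axis and vertical between 1.35 and 1.8 rad and height (world z) of crate_1_corner_l between 0.09 and 0.14 m)) or (world y of crate_2 above 0 m and (angle between crate_2's own z axis and vertical between 1.35 and 1.8 rad and height (world z) of crate_2_corner_l between 0.09 and 0.14 m)))), for 0.3 s.
2. the left crate stands upright again (((world y of crate_1 above 0 m and (angle between crate_1's own z axis and vertical below 0.08 rad and height (world z) of crate_1 below 0.01 m)) or (world y of crate_2 above 0 m and (angle between crate_2's own z axis and vertical below 0.08 rad and height (world z) of crate_2 below 0.01 m)))), for 0.3 s.
3. the right crate lies on its far long side, underside towards the robot (((world y of crate_1 below 0 m and (angle between crate_1's own z axis and vertical between 1.35 and 1.8 rad and height (world z) of crate_1_corner_l between 0.09 and 0.14 m)) or (world y of crate_2 below 0 m and (angle between crate_2's own z axis and vertical between 1.35 and 1.8 rad and height (world z) of crate_2_corner_l between 0.09 and 0.14 m)))), for 0.3 s.
4. the right crate stands upright again, the stamped crate not yet past the strip (((world y of crate_1 below 0 m and (angle between crate_1's own z axis and vertical below 0.08 rad and height (world z) of crate_1 below 0.01 m)) or (world y of crate_2 below 0 m and (angle between crate_2's own z axis and vertical below 0.08 rad and height (world z) of crate_2 below 0.01 m))) and not (x of each of crate_1_corner_l, crate_1_corner_r in the frame of line above 0.008 m)), for 0.3 s.
At the end, for the whole second after the job is handed in: the stamped crate stands upright, at rest, its whole outline past the far edge of the strip (to within 2 mm), its nearest corner at most 50 mm past it; the other crate stands upright, at rest, within 60 mm of its start; bottle, tub and boxes stand within 30 mm of theirs (x of each of crate_1_corner_l, crate_1_corner_r in the frame of line above 0.008 m and x of any of crate_1_corner_l, crate_1_corner_r in the frame of line below 0.06 m and angle between each of crate_1, crate_2's own z axis and vertical below 0.08 rad and height (world z) of each of crate_1, crate_2 below 0.01 m and linear speed of each of crate_1, crate_2 below 0.02 m/s and angular speed of each of crate_1, crate_2 below 0.2 rad/s and distance of crate_2 from where it was at the start of the episode below 0.06 m and distance of each of sauce_bottle, soup_tub, meal_boxes from where it was at the start of the episode below 0.03 m and angle between each of sauce_bottle, soup_tub, meal_boxes's own z axis and vertical below 0.1 rad); the robot touches nothing.
It fails at once if a crate is lifted clear of the counter ((height (world z) of crate_1 above 0.09 m or (angle between crate_1's own z axis and vertical below 0.3 rad and height (world z) of crate_1 above 0.045 m) or (angle between crate_1's own z axis and vertical below 0.8 rad and height (world z) of crate_1 above 0.07 m)) or (height (world z) of crate_2 above 0.09 m or (angle between crate_2's own z axis and vertical below 0.3 rad and height (world z) of crate_2 above 0.045 m) or (angle between crate_2's own z axis and vertical below 0.8 rad and height (world z) of crate_2 above 0.07 m))).
It fails at once if a crate is turned upside down (angle between any of crate_1, crate_2's own z axis and vertical above 2.2 rad).
It fails at once if the sauce bottle is pushed away or knocked over (distance of sauce_bottle from where it was at the start of the episode above 0.03 m or angle between sauce_bottle's own z axis and vertical above 0.4 rad).
It fails at once if the soup tub is pushed away or knocked over (distance of soup_tub from where it was at the start of the episode above 0.03 m or angle between soup_tub's own z axis and vertical above 0.4 rad).
It fails at once if the stack of meal boxes is pushed away or knocked over (distance of meal_boxes from where it was at the start of the episode above 0.03 m or angle between meal_boxes's own z axis and vertical above 0.4 rad).
It also fails if it takes over 72 s, if anything falls off the work surface, if the arm or the gripper's body presses on something with over 40 N, if the wrist force passes 120 N, or if a joint passes its speed limit or range.

## Working session

There is one attempt and no reset: what is moved stays moved. The work goes in short steps, Python scripts to look and compute and a tool call to move; the robot and the scene stay as the last step left them, time stands still between calls to the robot, and variables do not carry over. Pictures are saved under pics/ and viewed, about 8 in all and at most 12, crops included, and the job is handed in when it is done.

Besides the shell and the picture viewer there is one more tool, called after "Call:" by a JSON object that holds its "fn" and its "kwargs", one argument or row to a line. jog_arm: Moves the arm, as the interface text tells. Shifts and turns lie within -1 to 1; 1 stands for 10 cm of shift or pi/2 rad of turn. Its arguments: {"type":"object","properties":{"deltas":{"type":"array"},"squeeze":{"type":"number"}},"required":["deltas"]}

```bash
mkdir -p pics; python3 - <<'E'
from rig import r
import cv2
for n in("scene","top"):
    f=r.grab_frame(n); cv2.imwrite(f"pics/{n}0.png",f)
    c=r.calibration(n); print(n,c["mtx"].tolist(),c["world_from_camera"].round(3).tolist())
s=r.sense();print(s)
E
```

```text
scene [[452.4076472148273, 0.0, 285.9414625255134], [0.0, 452.4076472148273, 204.58320560543945], [0.0, 0.0, 1.0]] [[0.138, 0.855, -0.5, 1243.32], [0.99, -0.125, 0.059, -173.24], [-0.012, -0.503, -0.864, 1419.74], [0.0, 0.0, 0.0, 1.0]]
top [[427.2846661969989, 0.0, 280.6770464184803], [0.0, 427.2846661969989, 211.70155001264706], [0.0, 0.0, 1.0]] [[0.006, -0.982, 0.191, 125.122], [-1.0, -0.006, 0.002, -56.668], [-0.001, -0.191, -0.982, 1616.027], [0.0, 0.0, 0.0, 1.0]]
{'clock': 0.1, 'qpos': array([-1.21842257e+00,  3.53590742e-01,  1.63407250e+00,  1.10054556e-05,
        1.15518852e+00, -2.39693014e-03]), 'qvel': array([-4.08281498e-04, -8.90727216e-04, -1.13212202e-03, -1.20834918e-03,
       -1.36926113e-04, -7.36377631e-05]), 'joint_efforts': array([ 7.35545345e-04, -6.06355762e+01, -3.42818749e+01, -8.59398006e-05,
        3.84074214e-03, -1.66570135e-05]), 'eef_pos': array([ 216.97621171, -585.70130483,  255.62387687]), 'tcp_rot': array([-3.14157957e+00,  1.25907743e-03, -1.21603008e+00]), 'contact_force': array([-0.32954104, -0.12445321, -0.71268208]), 'wrist_torque': array([ 0.01633293, -0.05341595, -0.03475109]), 'opening': 1.004454866129681}
```

View pics/top0.png

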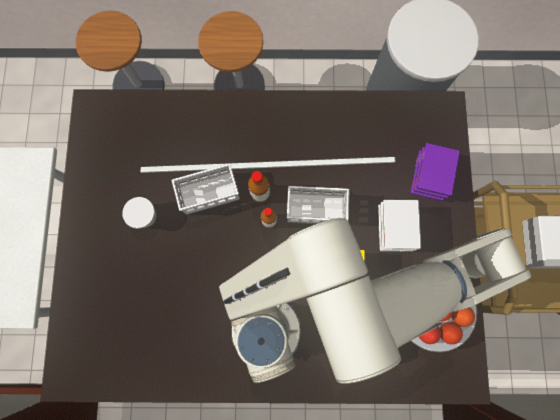

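View pics/scene0.png

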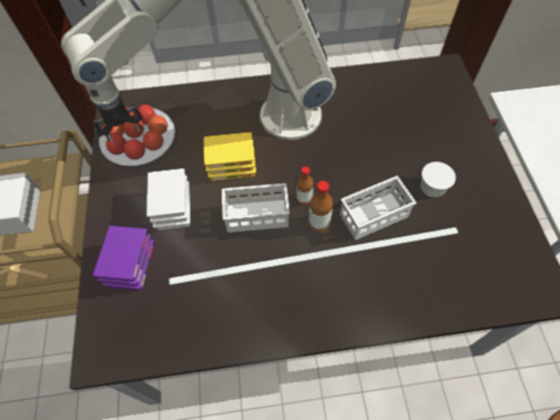

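Top view: the left crate is at about (207,189), the right crate at (318,204), the strip runs from (142,169) to (394,159), and the small bottle is at (268,217). I'll enlarge both views.

```bash
python3 - <<'E'
import cv2,numpy as np
a=cv2.imread("pics/top0.png")[145:265,130:430];b=cv2.imread("pics/scene0.png")[160:290,160:460]
f=lambda i:cv2.resize(i,None,fx=2.4,fy=2.4,interpolation=cv2.INTER_CUBIC)
cv2.imwrite("pics/crop1.png",np.vstack([f(a),f(b)]))
E
cat > h.py <<'E'
from rig import r
import numpy as np
C={n:r.calibration(n) for n in("scene","top")}
def pix2w(n,u,v,z):
    c=C[n];T=c["world_from_camera"];d=T[:3,:3]@np.linalg.solve(c["mtx"],[u,v,1.]);o=T[:3,3]
    return o+d*(z-o[2])/d[2]
def w2pix(n,p):
    c=C[n];T=np.linalg.inv(c["world_from_camera"]);q=c["mtx"]@(T[:3,:3]@np.array(p,float)+T[:3,3]);return q[:2]/q[2]
def box(x,y,yaw,z=0,hx=60,hy=110):
    c,s=np.cos(yaw),np.sin(yaw);return [(x+c*a-s*b,y+s*a+c*b,z) for a,b in((-hx,hy),(-hx,-hy),(hx,-hy),(hx,hy))]
E
```

```text
(no output)
```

View pics/crop1.png

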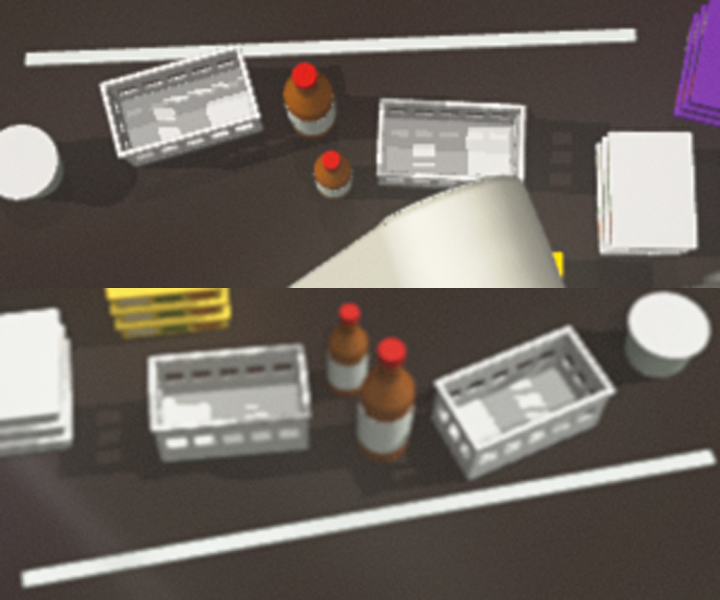

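```bash
python3 - <<'E'
from h import *
from scipy.optimize import least_squares
T=lambda x,y:(130+x/2.4,145+y/2.4)
S=lambda x,y:(160+x/2.4,160+(y-288)/2.4)
# order nl,nr,fr,fl
L=[("top",3,T(101,83)),("top",2,T(238,47)),("scene",0,S(570,328)),("scene",1,S(435,382)),("scene",2,S(467,437)),("scene",3,S(614,388))]
R=[("top",3,T(380,99)),("top",2,T(526,105)),("scene",0,S(304,346)),("scene",1,S(148,357)),("scene",2,S(152,430)),("scene",3,S(311,417))]
for n,o in(("L",L),("R",R)):
    f=lambda p:np.concatenate([w2pix(k,box(*p,z=110)[i])-uv for k,i,uv in o])
    s=least_squares(f,[550,100 if n=="L" else -100,0]);print(n,s.x.round(3),s.fun.round(1))
    print([np.round(c[:2]) for c in box(*s.x)])
for k,F in(("top",T),("scene",S)):
    e=[(25,58),(636,35)] if k=="top" else [(713,457),(22,580)]
    print(k,"strip",[pix2w(k,*F(*q),0).round() for q in e])
print("bottle cap",pix2w("top",*T(331,160),190).round(),pix2w("scene",*S(350,313),190).round(),"big",pix2w("scene",*S(385,452),0).round(),pix2w("top",*T(305,75),240).round(),pix2w("scene",*S(391,350),240).round())
print("tub",pix2w("top",*T(20,161),78).round(),pix2w("scene",*S(668,325),78).round())
print("boxes",[pix2w("top",*T(*q),120).round() for q in((607,133),(693,132),(697,252),(602,250))])
E
```

```text
L [5.08522e+02 2.23862e+02 2.56000e-01] [-0.7 -1.   1.  -0.4 -0.2 -1.9 -1.  -3.2  1.8  2.8 -0.6  0.5]
[array([423., 315.]), array([478., 102.]), array([594., 133.]), array([539., 345.])]
R [ 4.53983e+02 -1.85412e+02 -5.20000e-02] [-0.6 -2.  -0.9 -1.1 -0.8 -1.2  0.3 -0.8 -0.8 -0.5 -0.6 -0.5]
[array([400., -72.]), array([ 388., -292.]), array([ 508., -298.]), array([520., -79.])]
top strip [array([606., 499.,   0.]), array([ 651., -503.,    0.])]
scene strip [array([612., 501.,   0.]), array([ 659., -500.,    0.])]
bottle cap [402. -10. 190.] [412.  -7. 190.] big [535.  30.   0.] [513.  25. 240.] [511.  29. 240.]
tub [420. 468.  78.] [426. 470.  78.]
boxes [array([ 459., -420.,  120.]), array([ 461., -548.,  120.]), array([ 282., -544.,  120.]), array([ 284., -406.,  120.])]
```

```bash
python3 - <<'E'
from h import *
for z in(120,):
  print([pix2w("scene",*q,z).round() for q in((205,138),(253,135),(255,157),(206,161))])
E
```

```text
[array([ 170., -338.,  120.]), array([ 182., -163.,  120.]), array([ 282., -167.,  120.]), array([ 274., -340.,  120.])]
```

Call:
{"fn": "jog_arm", "kwargs": {
  "deltas": [
    {"gripper": -1, "translation": [0, 0.1, 0.4], "dr": [0, 0, 0]},
    {"gripper": -1, "translation": [0.07, 0.4, 0], "dr": [0, 0, 0]},
    {"gripper": -1, "translation": [0.07, 0.4, 0], "dr": [0, 0, 0]},
    {"gripper": -1, "translation": [0.07, 0.4, 0], "dr": [0, 0, 0]},
    {"gripper": -1, "translation": [0.07, 0.4, 0], "dr": [0, 0, 0]},
    {"gripper": -1, "translation": [0.07, 0.4, 0], "dr": [0, 0, 0]},
    {"gripper": -1, "translation": [0.07, 0.4, 0], "dr": [0, 0, 0]},
    {"gripper": -1, "translation": [0.07, 0.4, 0], "dr": [0, 0, 0]},
    {"gripper": -1, "translation": [0.07, 0.4, 0], "dr": [0, 0, 0]},
    {"gripper": -1, "translation": [0.07, 0.4, 0], "dr": [0, 0, 0]},
    {"gripper": -1, "translation": [0.07, 0.4, 0], "dr": [0, 0, 0]},
    {"gripper": -1, "translation": [0.07, 0.4, 0], "dr": [0, 0, -0.06]}
  ]
}}

```text
clock: 1.1
eef_pos: [292.9, -139.1, 296.2]
tcp_rot: [-3.141, 0.0, -1.297]
contact_force: [1.4, -0.5, 0.3]
opening: 1.002
```

Call:
{"fn": "jog_arm", "kwargs": {
  "deltas": [
    {"gripper": -1, "translation": [0.12, 0.37, 0], "dr": [0, 0, -0.01]},
    {"gripper": -1, "translation": [0.12, 0.37, 0], "dr": [0, 0, 0]},
    {"gripper": -1, "translation": [0.12, 0.37, 0], "dr": [0, 0, 0]},
    {"gripper": -1, "translation": [0.12, 0.37, 0], "dr": [0, 0, 0]},
    {"gripper": -1, "translation": [0.12, 0.37, 0], "dr": [0, 0, 0]},
    {"gripper": -1, "translation": [0.12, 0.37, 0], "dr": [0, 0, 0]},
    {"gripper": -1, "translation": [0.12, 0.37, 0], "dr": [0, 0, 0]},
    {"gripper": -1, "translation": [0.12, 0.37, 0], "dr": [0, 0, 0]},
    {"gripper": -1, "translation": [0.12, 0.36, 0], "dr": [0, 0, 0]},
    {"gripper": -1, "translation": [0, 0, -0.3], "dr": [0, 0, 0]},
    {"gripper": -1, "translation": [0, 0, 0], "dr": [0, 0, 0]}
  ]
}}

```text
clock: 2.02
eef_pos: [399.7, 191.6, 262.6]
tcp_rot: [3.136, -0.001, -1.31]
contact_force: [-1.4, -0.4, -0.9]
opening: 1.003
```

```bash
python3 - <<'E'
from h import *
import cv2
s=r.grab_frame("scene");t=r.grab_frame("top")
print(r.sense()["eef_pos"],r.sense()["tcp_rot"])
f=lambda i:cv2.resize(i,None,fx=4,fy=4,interpolation=cv2.INTER_CUBIC)
a=f(s[165:245,320:460]);b=f(s[170:240,205:305])
o=np.zeros((600,560,3),np.uint8);o[:320]=a;o[320:600,:400]=b
cv2.imwrite("pics/c2.png",o)
E
```

```text
[400.33018383 190.19909043 265.49367969] [ 3.13790201e+00 -8.75718089e-04 -1.31287048e+00]
```

View pics/c2.png

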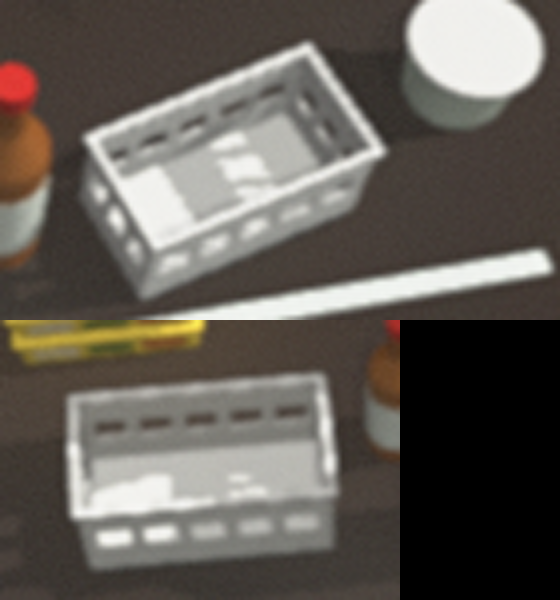

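```bash
python3 - <<'E'
from h import *
from scipy.optimize import least_squares
T=lambda x,y:(130+x/2.4,145+y/2.4)
S=lambda x,y:(320+x/4,165+y/4)
S2=lambda x,y:(205+x/4,170+(y-320)/4)
L=[("top",3,T(101,83)),("top",2,T(238,47)),("scene",0,S(312,43)),("scene",1,S(85,137)),("scene",2,S(152,247)),("scene",3,S(386,152))]
R=[("top",3,T(380,99)),("top",2,T(526,105)),("scene",0,S2(327,374)),("scene",1,S2(67,395)),("scene",2,S2(70,518)),("scene",3,S2(336,492))]
for n,o in(("L",L),("R",R)):
  for oo in(o,o[2:]):
    f=lambda p:np.concatenate([w2pix(k,box(*p,z=110)[i])-uv for k,i,uv in oo])
    s=least_squares(f,[550,100 if n=="L" else -100,0]);print(n,s.x.round(3),s.fun.round(1))
    print([np.round(c[:2]) for c in box(*s.x)])
E
```

```text
L [5.12634e+02 2.25464e+02 2.79000e-01] [-1.3 -1.4  0.1 -2.  -0.6 -0.5 -0.3 -1.6 -0.1 -0.3 -0.5 -0.6]
[array([425., 315.]), array([485., 103.]), array([601., 136.]), array([540., 348.])]
L [5.15632e+02 2.26039e+02 2.81000e-01] [-0.3  0.2 -0.  -0.8  0.4  0.5 -0.1  0.1]
[array([427., 315.]), array([489., 104.]), array([604., 137.]), array([543., 348.])]
R [ 4.53217e+02 -1.86155e+02 -4.80000e-02] [-0.5 -1.6 -0.8 -1.  -1.2 -0.8 -0.1 -0.8 -0.1 -0.9 -0.2 -0.1]
[array([399., -73.]), array([ 388., -293.]), array([ 508., -299.]), array([518., -79.])]
R [ 4.5597e+02 -1.8512e+02 -4.6000e-02] [-0.8 -0.2  0.3 -0.1  0.3 -0.2  0.2  0.6]
[array([401., -72.]), array([ 391., -292.]), array([ 511., -298.]), array([521., -78.])]
```

Call:
{"fn": "jog_arm", "kwargs": {
  "deltas": [
    {"gripper": -1, "translation": [0.03, 0.04, -0.4], "dr": [0, 0, 0.014]},
    {"gripper": -1, "translation": [0, 0, -0.4], "dr": [0, 0, 0]},
    {"gripper": -1, "translation": [0, 0, -0.4], "dr": [0, 0, 0]},
    {"gripper": -1, "translation": [0, 0, -0.4], "dr": [0, 0, 0]},
    {"gripper": -1, "translation": [0, 0, 0], "dr": [0, 0, 0]},
    {"gripper": -1, "translation": [0.12, 0.035, 0], "dr": [0, 0, 0]},
    {"gripper": -1, "translation": [0.12, 0.035, 0], "dr": [0, 0, 0]},
    {"gripper": -1, "translation": [0.1, 0.03, 0], "dr": [0, 0, 0]},
    {"gripper": -1, "translation": [0, 0, 0], "dr": [0, 0, 0]},
    {"gripper": -1, "translation": [0, 0, 0], "dr": [0, 0, 0]}
  ]
}}

```text
clock: 2.95
eef_pos: [439.6, 204.7, 108.1]
tcp_rot: [-3.139, 0.0, -1.293]
contact_force: [-0.4, -0.6, -0.4]
opening: 1.0
```

Call:
{"fn": "jog_arm", "kwargs": {
  "deltas": [
    {"gripper": -1, "translation": [0.077, 0.022, -0.03], "dr": [0, 0, 0]},
    {"gripper": -1, "translation": [0.096, 0.028, 0.08], "dr": [0, 0, 0]},
    {"gripper": -1, "translation": [0.096, 0.028, 0.09], "dr": [0, 0, 0]},
    {"gripper": -1, "translation": [0.096, 0.028, 0.08], "dr": [0, 0, 0]},
    {"gripper": -1, "translation": [0.096, 0.028, 0.08], "dr": [0, 0, 0]},
    {"gripper": -1, "translation": [0.106, 0.03, 0.06], "dr": [0, 0, 0]},
    {"gripper": -1, "translation": [0, 0, 0], "dr": [0, 0, 0]},
    {"gripper": -1, "translation": [0, 0, 0], "dr": [0, 0, 0]}
  ]
}}

```text
clock: 3.62
eef_pos: [495.1, 221.1, 142.5]
tcp_rot: [3.142, 0.0, -1.292]
contact_force: [-1.2, 0.1, 1.2]
opening: 1.0
```

```bash
python3 - <<'E'
from h import *
import cv2
s=r.grab_frame("scene")
cv2.imwrite("pics/c3.png",cv2.resize(s[120:270,270:480],None,fx=3,fy=3,interpolation=cv2.INTER_CUBIC))
E
```

```text
(no output)
```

View pics/c3.png

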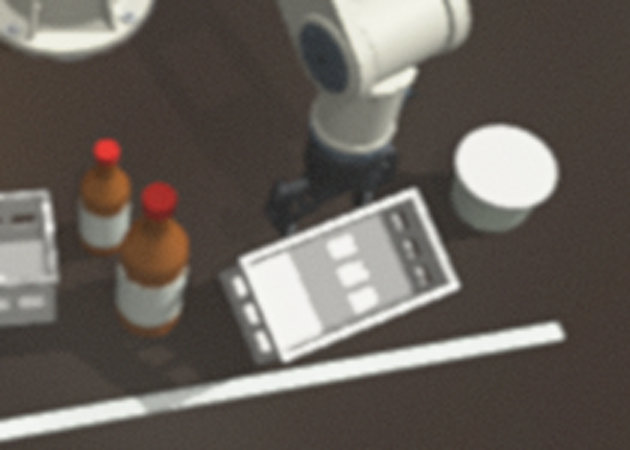

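It's tilting cleanly, about 25° with both fingers under the rim. Continuing.

Call:
{"fn": "jog_arm", "kwargs": {
  "deltas": [
    {"gripper": -1, "translation": [0.106, 0.03, 0.05], "dr": [0, 0, 0]},
    {"gripper": -1, "translation": [0.115, 0.033, 0.035], "dr": [0, 0, 0]},
    {"gripper": -1, "translation": [0.115, 0.033, 0.035], "dr": [0, 0, 0]},
    {"gripper": -1, "translation": [0.115, 0.033, 0.02], "dr": [0, 0, 0]},
    {"gripper": -1, "translation": [0.115, 0.033, 0.01], "dr": [0, 0, 0]},
    {"gripper": -1, "translation": [0.115, 0.033, 0], "dr": [0, 0, 0]},
    {"gripper": -1, "translation": [0.115, 0.033, 0], "dr": [0, 0, 0]},
    {"gripper": -1, "translation": [0.1, 0.029, 0], "dr": [0, 0, 0]},
    {"gripper": -1, "translation": [0, 0, 0.1], "dr": [0, 0, 0]},
    {"gripper": -1, "translation": [0, 0, 0.2], "dr": [0, 0, 0]},
    {"gripper": -1, "translation": [0, 0, 0.2], "dr": [0, 0, 0]},
    {"gripper": -1, "translation": [0, 0, 0], "dr": [0, 0, 0]}
  ]
}}

```text
clock: 4.67
eef_pos: [585.8, 247.4, 211.3]
tcp_rot: [-3.137, 0.001, -1.292]
contact_force: [0.8, 0.5, -0.1]
opening: 1.001
```

Call:
{"fn": "jog_arm", "kwargs": {
  "deltas": [
    {"gripper": -1, "translation": [0, 0.4, 0.1], "dr": [0, 0, 0]},
    {"gripper": -1, "translation": [0, 0.4, 0], "dr": [0, 0, 0]},
    {"gripper": -1, "translation": [0, 0.4, 0], "dr": [0, 0, 0]},
    {"gripper": -1, "translation": [0, 0.4, 0], "dr": [0, 0, 0]},
    {"gripper": -1, "translation": [0, 0.4, 0], "dr": [0, 0, 0]},
    {"gripper": -1, "translation": [0, 0, 0], "dr": [0, 0, 0]}
  ]
}}

```text
clock: 5.17
eef_pos: [583.1, 453.3, 216.9]
tcp_rot: [-3.141, 0.003, -1.288]
contact_force: [-1.0, -0.9, -0.8]
opening: 0.996
```

```bash
python3 - <<'E'
from h import *
import cv2
t=r.grab_frame("top");s=r.grab_frame("scene")
f=lambda i:cv2.resize(i,None,fx=4,fy=4,interpolation=cv2.INTER_CUBIC)
cv2.imwrite("pics/c4.png",np.vstack([f(t[140:220,150:290]),f(s[190:260,320:460])]))
E
```

```text
(no output)
```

View pics/c4.png

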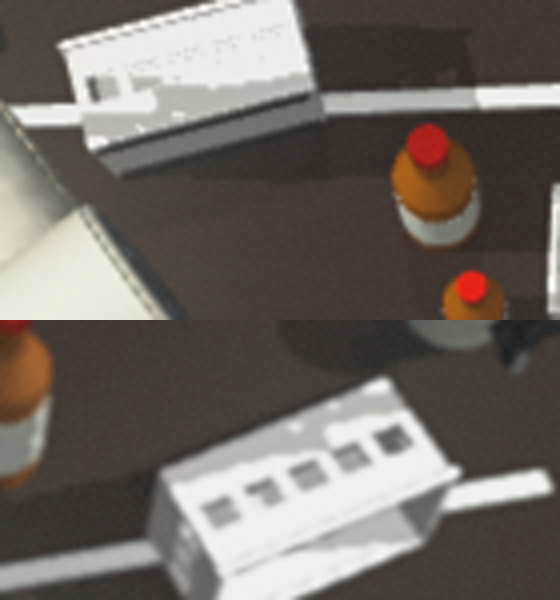

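```bash
python3 - <<'E'
from h import *
S=lambda x,y:(320+x/4,190+(y-320)/4)
T=lambda x,y:(150+x/4,140+y/4)
a=[pix2w("scene",*S(*q),z)[:2] for q,z in(((215,577),120),((462,470),120),((158,470),116),((388,378),116))]
b=[pix2w("top",*T(*q),z)[:2] for q,z in(((60,43),120),((298,-3),120),((88,147),116),((318,92),116))]
for k in(a,b):
  print(np.round(k,0).tolist(),[np.linalg.norm(k[0]-k[1]).round(),np.linalg.norm(k[2]-k[0]).round()],np.arctan2(*( (k[1]-k[0])[[0,1]])))
E
```

```text
[[708.0, 161.0], [645.0, 379.0], [608.0, 139.0], [551.0, 346.0]] [np.float64(227.0), np.float64(103.0)] -0.28167558126625003
[[641.0, 372.0], [687.0, 155.0], [544.0, 342.0], [597.0, 135.0]] [np.float64(222.0), np.float64(102.0)] 2.9342529696120567
```

Call:
{"fn": "jog_arm", "kwargs": {
  "deltas": [
    {"gripper": -1, "translation": [0.207, -0.285, 0], "dr": [0, 0, 0]},
    {"gripper": -1, "translation": [0.207, -0.285, 0], "dr": [0, 0, 0]},
    {"gripper": -1, "translation": [0.207, -0.285, 0], "dr": [0, 0, 0]},
    {"gripper": -1, "translation": [0.207, -0.285, 0], "dr": [0, 0, 0]},
    {"gripper": -1, "translation": [0.207, -0.285, 0], "dr": [0, 0, 0]},
    {"gripper": -1, "translation": [0.207, -0.285, 0], "dr": [0, 0, 0]},
    {"gripper": -1, "translation": [0, 0, -0.36], "dr": [0, 0, 0]},
    {"gripper": -1, "translation": [0, 0, -0.36], "dr": [0, 0, 0]},
    {"gripper": -1, "translation": [0, 0, -0.36], "dr": [0, 0, 0]},
    {"gripper": -1, "translation": [0, 0, 0], "dr": [0, 0, 0]},
    {"gripper": -1, "translation": [0, 0, 0], "dr": [0, 0, 0]}
  ]
}}

```text
clock: 6.18
eef_pos: [707.2, 273.8, 107.5]
tcp_rot: [3.136, -0.001, -1.293]
contact_force: [-0.3, 0.4, 0.5]
opening: 0.998
```

Call:
{"fn": "jog_arm", "kwargs": {
  "deltas": [
    {"gripper": -1, "translation": [-0.115, 0.03, 0], "dr": [0, 0, 0]},
    {"gripper": -1, "translation": [-0.115, -0.033, 0], "dr": [0, 0, 0]},
    {"gripper": -1, "translation": [-0.106, -0.03, 0.08], "dr": [0, 0, 0]},
    {"gripper": -1, "translation": [-0.106, -0.03, 0.08], "dr": [0, 0, 0]},
    {"gripper": -1, "translation": [-0.115, -0.033, 0.07], "dr": [0, 0, 0]},
    {"gripper": -1, "translation": [-0.115, -0.033, 0.07], "dr": [0, 0, 0]},
    {"gripper": -1, "translation": [0, 0, 0], "dr": [0, 0, 0]},
    {"gripper": -1, "translation": [0, 0, 0], "dr": [0, 0, 0]}
  ]
}}

```text
clock: 6.85
eef_pos: [642.4, 263.1, 142.0]
tcp_rot: [-3.138, 0.0, -1.292]
contact_force: [1.5, -0.3, 0.7]
opening: 0.999
```

```bash
python3 - <<'E'
from h import *
import cv2
s=r.grab_frame("scene")
cv2.imwrite("pics/c5.png",cv2.resize(s[120:290,290:500],None,fx=3,fy=3,interpolation=cv2.INTER_CUBIC))
E
```

```text
(no output)
```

View pics/c5.png

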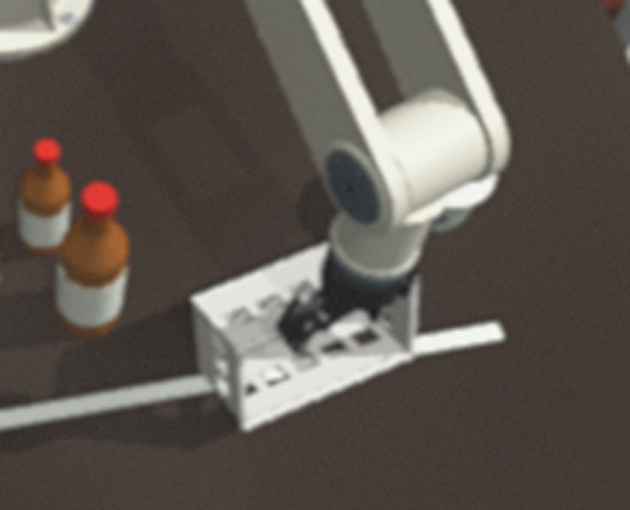

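Hooked inside the upper rim and rising. (9 pictures would be too many to spend freely; this is the sixth.)

Call:
{"fn": "jog_arm", "kwargs": {
  "deltas": [
    {"gripper": -1, "translation": [-0.125, -0.036, 0.04], "dr": [0, 0, 0]},
    {"gripper": -1, "translation": [-0.13, -0.038, 0.03], "dr": [0, 0, 0]},
    {"gripper": -1, "translation": [-0.13, -0.038, 0.02], "dr": [0, 0, 0]},
    {"gripper": -1, "translation": [-0.13, -0.038, 0.01], "dr": [0, 0, 0]},
    {"gripper": -1, "translation": [-0.13, -0.038, 0], "dr": [0, 0, 0]},
    {"gripper": -1, "translation": [-0.13, -0.038, 0], "dr": [0, 0, 0]},
    {"gripper": -1, "translation": [-0.13, -0.038, 0], "dr": [0, 0, 0]},
    {"gripper": -1, "translation": [-0.13, -0.038, 0], "dr": [0, 0, 0]},
    {"gripper": -1, "translation": [0, 0, 0.1], "dr": [0, 0, 0]},
    {"gripper": -1, "translation": [0, 0, 0.3], "dr": [0, 0, 0]},
    {"gripper": -1, "translation": [0, 0, 0.4], "dr": [0, 0, 0]},
    {"gripper": -1, "translation": [0, 0, 0.4], "dr": [0, 0, 0]}
  ]
}}

```text
clock: 7.9
eef_pos: [538.8, 232.8, 271.1]
tcp_rot: [3.141, -0.0, -1.292]
contact_force: [0.9, -0.3, 0.3]
opening: 0.999
```

```bash
python3 - <<'E'
from h import *
import cv2
s=r.grab_frame("scene");print(r.sense()["eef_pos"],r.sense()["tcp_rot"])
cv2.imwrite("pics/c6.png",cv2.resize(s[120:270,290:490],None,fx=4,fy=4,interpolation=cv2.INTER_CUBIC))
E
```

```text
[542.45584687 234.33426965 280.27092188] [-3.13028044e+00  1.33884899e-03 -1.29166433e+00]
```

View pics/c6.png

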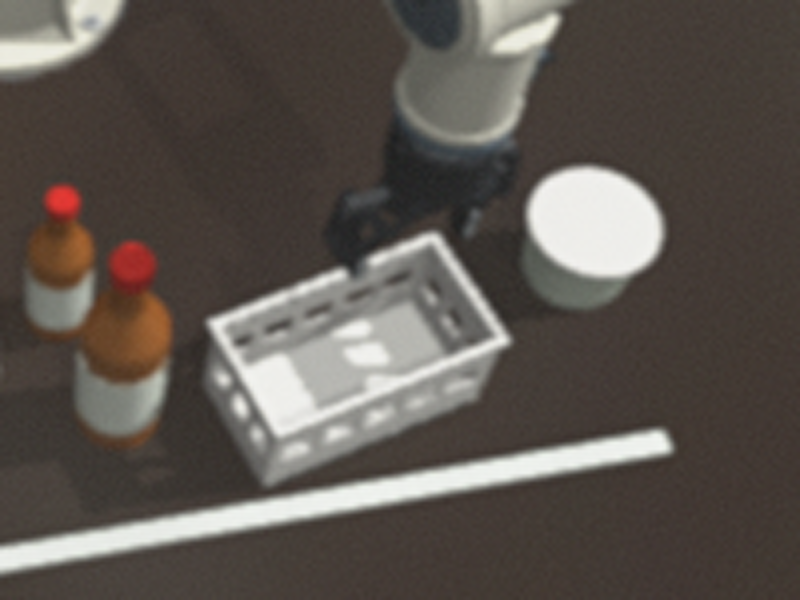

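Call:
{"fn": "jog_arm", "kwargs": {
  "deltas": [
    {"gripper": -1, "translation": [-0.284, -0.168, 0.05], "dr": [0, 0, 0]},
    {"gripper": -1, "translation": [-0.284, -0.168, 0.05], "dr": [0, 0, 0]},
    {"gripper": -1, "translation": [-0.284, -0.168, 0.05], "dr": [0, 0, 0]},
    {"gripper": -1, "translation": [-0.284, -0.168, 0.05], "dr": [0, 0, 0]},
    {"gripper": -1, "translation": [-0.284, -0.168, 0], "dr": [0, 0, -0.052]},
    {"gripper": -1, "translation": [-0.067, -0.367, 0], "dr": [0, 0, -0.052]},
    {"gripper": -1, "translation": [-0.067, -0.367, 0], "dr": [0, 0, -0.052]},
    {"gripper": -1, "translation": [-0.067, -0.367, 0], "dr": [0, 0, -0.052]},
    {"gripper": -1, "translation": [-0.067, -0.367, 0], "dr": [0, 0, 0]},
    {"gripper": -1, "translation": [-0.067, -0.367, 0], "dr": [0, 0, 0]},
    {"gripper": -1, "translation": [-0.067, -0.367, 0], "dr": [0, 0, 0]},
    {"gripper": -1, "translation": [-0.067, -0.367, 0], "dr": [0, 0, 0]}
  ]
}}

```text
clock: 8.95
eef_pos: [349.9, -110.3, 290.7]
tcp_rot: [-3.139, -0.001, -1.618]
contact_force: [0.4, -0.8, -1.1]
opening: 1.006
```

Call:
{"fn": "jog_arm", "kwargs": {
  "deltas": [
    {"gripper": -1, "translation": [-0.067, -0.367, 0], "dr": [0, 0, 0]},
    {"gripper": -1, "translation": [-0.067, -0.36, 0], "dr": [0, 0, 0]},
    {"gripper": -1, "translation": [0, 0, 0], "dr": [0, 0, 0]},
    {"gripper": -1, "translation": [0, 0, 0], "dr": [0, 0, 0]}
  ]
}}

```text
clock: 9.28
eef_pos: [336.4, -183.2, 290.2]
tcp_rot: [-3.14, -0.001, -1.623]
contact_force: [0.1, 0.5, -0.6]
opening: 0.998
```

Call:
{"fn": "jog_arm", "kwargs": {
  "deltas": [
    {"gripper": -1, "translation": [0.06, 0.02, -0.37], "dr": [0, 0, 0]},
    {"gripper": -1, "translation": [0, 0, -0.37], "dr": [0, 0, 0]},
    {"gripper": -1, "translation": [0, 0, -0.37], "dr": [0, 0, 0]},
    {"gripper": -1, "translation": [0, 0, -0.37], "dr": [0, 0, 0]},
    {"gripper": -1, "translation": [0, 0, -0.37], "dr": [0, 0, 0]},
    {"gripper": -1, "translation": [0, 0, 0], "dr": [0, 0, 0]},
    {"gripper": -1, "translation": [0.12, -0.006, 0], "dr": [0, 0, 0]},
    {"gripper": -1, "translation": [0.12, -0.006, 0], "dr": [0, 0, 0]},
    {"gripper": -1, "translation": [0.12, -0.006, 0], "dr": [0, 0, 0]},
    {"gripper": -1, "translation": [0, 0, 0], "dr": [0, 0, 0]},
    {"gripper": -1, "translation": [0, 0, 0], "dr": [0, 0, 0]}
  ]
}}

```text
clock: 10.2
eef_pos: [380.2, -181.1, 106.0]
tcp_rot: [-3.138, -0.002, -1.617]
contact_force: [0.5, -0.7, 0.1]
opening: 1.001
```

Call:
{"fn": "jog_arm", "kwargs": {
  "deltas": [
    {"gripper": -1, "translation": [0.06, -0.003, -0.01], "dr": [0, 0, 0]},
    {"gripper": -1, "translation": [0.1, -0.005, 0.08], "dr": [0, 0, 0]},
    {"gripper": -1, "translation": [0.1, -0.005, 0.09], "dr": [0, 0, 0]},
    {"gripper": -1, "translation": [0.1, -0.005, 0.08], "dr": [0, 0, 0]},
    {"gripper": -1, "translation": [0.1, -0.005, 0.08], "dr": [0, 0, 0]},
    {"gripper": -1, "translation": [0.11, -0.005, 0.06], "dr": [0, 0, 0]},
    {"gripper": -1, "translation": [0, 0, 0], "dr": [0, 0, 0]},
    {"gripper": -1, "translation": [0, 0, 0], "dr": [0, 0, 0]}
  ]
}}

```text
clock: 10.87
eef_pos: [435.0, -183.6, 142.6]
tcp_rot: [-3.141, -0.0, -1.618]
contact_force: [-0.8, -0.4, 0.2]
opening: 1.003
```

Call:
{"fn": "jog_arm", "kwargs": {
  "deltas": [
    {"gripper": -1, "translation": [0.11, -0.005, 0.05], "dr": [0, 0, 0]},
    {"gripper": -1, "translation": [0.12, -0.006, 0.035], "dr": [0, 0, 0]},
    {"gripper": -1, "translation": [0.12, -0.006, 0.035], "dr": [0, 0, 0]},
    {"gripper": -1, "translation": [0.12, -0.006, 0.02], "dr": [0, 0, 0]},
    {"gripper": -1, "translation": [0.12, -0.006, 0.01], "dr": [0, 0, 0]},
    {"gripper": -1, "translation": [0.12, -0.006, 0], "dr": [0, 0, 0]},
    {"gripper": -1, "translation": [0.12, -0.006, 0], "dr": [0, 0, 0]},
    {"gripper": -1, "translation": [0.1, -0.005, 0], "dr": [0, 0, 0]},
    {"gripper": -1, "translation": [0, 0, 0.1], "dr": [0, 0, 0]},
    {"gripper": -1, "translation": [0, 0, 0.2], "dr": [0, 0, 0]},
    {"gripper": -1, "translation": [0, 0, 0.2], "dr": [0, 0, 0]},
    {"gripper": -1, "translation": [0, 0, 0], "dr": [0, 0, 0]}
  ]
}}

```text
clock: 11.87
eef_pos: [529.5, -188.7, 211.1]
tcp_rot: [-3.137, -0.001, -1.618]
contact_force: [1.2, -0.8, 0.6]
opening: 0.997
```

Call:
{"fn": "jog_arm", "kwargs": {
  "deltas": [
    {"gripper": -1, "translation": [0, -0.4, 0.1], "dr": [0, 0, 0]},
    {"gripper": -1, "translation": [0, -0.4, 0.1], "dr": [0, 0, 0]},
    {"gripper": -1, "translation": [0, -0.4, 0], "dr": [0, 0, 0]},
    {"gripper": -1, "translation": [0, -0.4, 0], "dr": [0, 0, 0]},
    {"gripper": -1, "translation": [0, -0.4, 0], "dr": [0, 0, 0]},
    {"gripper": -1, "translation": [0, 0, 0], "dr": [0, 0, 0]}
  ]
}}

```text
clock: 12.37
eef_pos: [527.2, -394.4, 227.4]
tcp_rot: [-3.141, -0.003, -1.622]
contact_force: [-1.3, 0.8, -0.1]
opening: 1.0
```

```bash
python3 - <<'E'
from h import *
import cv2
t=r.grab_frame("top");s=r.grab_frame("scene");print(r.sense()["eef_pos"])
f=lambda i:cv2.resize(i,None,fx=4,fy=4,interpolation=cv2.INTER_CUBIC)
cv2.imwrite("pics/c7.png",np.vstack([f(t[150:230,260:400]),f(s[185:255,190:330])]))
E
```

```text
[ 527.07377848 -389.31319751  226.78516914]
```

View pics/c7.png

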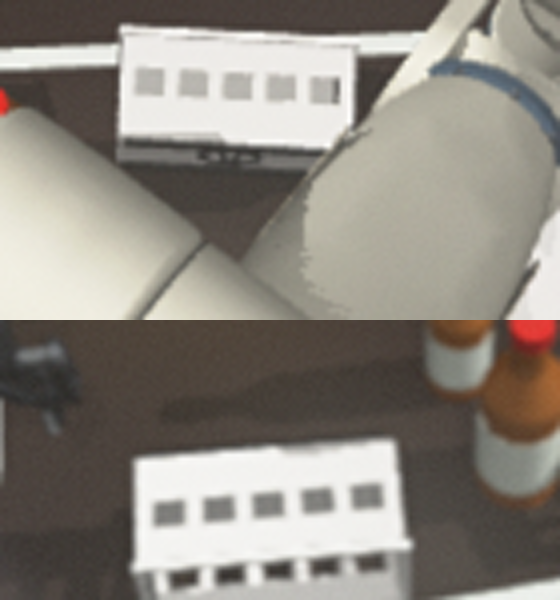

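The right underside shows the stamp, a dark ring at crop (230,155). The left one showed a plain band.

```bash
python3 - <<'E'
from h import *
S=lambda x,y:(190+x/4,185+(y-320)/4)
T=lambda x,y:(260+x/4,150+y/4)
print([pix2w("scene",*S(*q),120)[:2].round() for q in((135,570),(411,543))],[pix2w("top",*T(*q),120)[:2].round() for q in((120,27),(356,44))])
E
```

```text
[array([ 618., -301.]), array([626., -82.])] [array([621., -87.]), array([ 606., -302.])]
```

Call:
{"fn": "jog_arm", "kwargs": {
  "deltas": [
    {"gripper": -1, "translation": [0.22, 0.33, 0], "dr": [0, 0, 0]},
    {"gripper": -1, "translation": [0.22, 0.33, 0], "dr": [0, 0, 0]},
    {"gripper": -1, "translation": [0.22, 0.33, 0], "dr": [0, 0, 0]},
    {"gripper": -1, "translation": [0.22, 0.33, 0], "dr": [0, 0, 0]},
    {"gripper": -1, "translation": [0.21, 0.33, 0], "dr": [0, 0, 0]},
    {"gripper": -1, "translation": [0.2, 0.33, 0], "dr": [0, 0, 0]},
    {"gripper": -1, "translation": [0, 0, -0.4], "dr": [0, 0, 0]},
    {"gripper": -1, "translation": [0, 0, -0.4], "dr": [0, 0, 0]},
    {"gripper": -1, "translation": [0, 0, -0.39], "dr": [0, 0, 0]},
    {"gripper": -1, "translation": [0, 0, 0], "dr": [0, 0, 0]},
    {"gripper": -1, "translation": [0, 0, 0], "dr": [0, 0, 0]}
  ]
}}

```text
clock: 13.38
eef_pos: [655.1, -188.4, 106.8]
tcp_rot: [3.136, 0.001, -1.617]
contact_force: [-0.1, 0.3, 0.3]
opening: 1.001
```

Call:
{"fn": "jog_arm", "kwargs": {
  "deltas": [
    {"gripper": -1, "translation": [-0.12, -0.05, 0.01], "dr": [0, 0, 0]},
    {"gripper": -1, "translation": [-0.12, 0.006, 0], "dr": [0, 0, 0]},
    {"gripper": -1, "translation": [-0.11, 0.005, 0.08], "dr": [0, 0, 0]},
    {"gripper": -1, "translation": [-0.11, 0.005, 0.08], "dr": [0, 0, 0]},
    {"gripper": -1, "translation": [-0.12, 0.006, 0.07], "dr": [0, 0, 0]},
    {"gripper": -1, "translation": [-0.12, 0.006, 0.07], "dr": [0, 0, 0]},
    {"gripper": -1, "translation": [-0.13, 0.006, 0.04], "dr": [0, 0, 0]},
    {"gripper": -1, "translation": [0, 0, 0], "dr": [0, 0, 0]}
  ]
}}

```text
clock: 14.05
eef_pos: [571.7, -191.7, 145.2]
tcp_rot: [-3.142, -0.0, -1.619]
contact_force: [0.5, -0.5, -0.7]
opening: 1.001
```

Call:
{"fn": "jog_arm", "kwargs": {
  "deltas": [
    {"gripper": -1, "translation": [-0.135, 0.006, 0.03], "dr": [0, 0, 0]},
    {"gripper": -1, "translation": [-0.135, 0.006, 0.02], "dr": [0, 0, 0]},
    {"gripper": -1, "translation": [-0.135, 0.006, 0.01], "dr": [0, 0, 0]},
    {"gripper": -1, "translation": [-0.135, 0.006, 0], "dr": [0, 0, 0]},
    {"gripper": -1, "translation": [-0.135, 0.006, 0], "dr": [0, 0, 0]},
    {"gripper": -1, "translation": [-0.135, 0.006, 0], "dr": [0, 0, 0]},
    {"gripper": -1, "translation": [-0.135, 0.006, 0], "dr": [0, 0, 0]},
    {"gripper": -1, "translation": [0, 0, 0.1], "dr": [0, 0, 0]},
    {"gripper": -1, "translation": [0, 0, 0.3], "dr": [0, 0, 0]},
    {"gripper": -1, "translation": [0, 0, 0.4], "dr": [0, 0, 0]},
    {"gripper": -1, "translation": [0, 0, 0.4], "dr": [0, 0, 0]},
    {"gripper": -1, "translation": [0, 0, 0], "dr": [0, 0, 0]}
  ]
}}

```text
clock: 15.05
eef_pos: [483.7, -188.9, 278.1]
tcp_rot: [-3.13, -0.004, -1.618]
contact_force: [1.7, -0.7, 0.2]
opening: 0.999
```

```bash
python3 - <<'E'
from h import *
import cv2
s=r.grab_frame("scene");print(r.sense()["eef_pos"],r.sense()["tcp_rot"])
cv2.imwrite("pics/c8.png",cv2.resize(s[150:270,170:330],None,fx=4,fy=4,interpolation=cv2.INTER_CUBIC))
E
```

```text
[ 482.63198195 -188.51575087  274.92299495] [-3.13256629e+00 -2.96272140e-03 -1.61843689e+00]
```

View pics/c8.png

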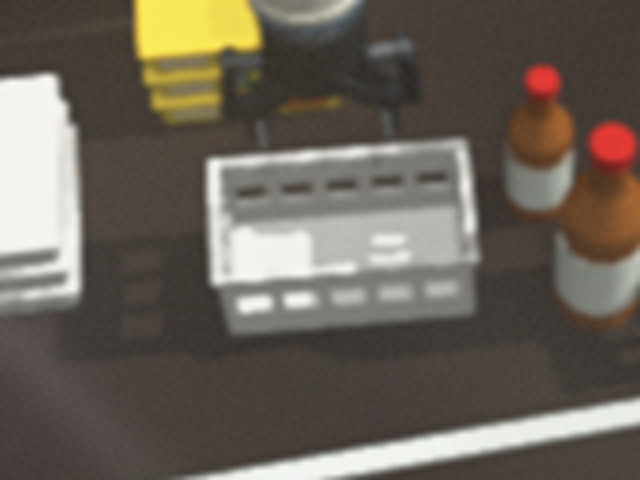

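Call:
{"fn": "jog_arm", "kwargs": {
  "deltas": [
    {"gripper": -1, "translation": [-0.29, 0.016, 0], "dr": [-0.003, -0.07, 0]},
    {"gripper": -1, "translation": [-0.29, 0.016, 0], "dr": [-0.003, -0.07, 0]},
    {"gripper": -1, "translation": [-0.29, 0.016, 0], "dr": [-0.003, -0.07, 0]},
    {"gripper": -1, "translation": [-0.28, 0.016, 0], "dr": [-0.003, -0.068, 0]},
    {"gripper": -1, "translation": [0, 0, -0.3], "dr": [0, 0, 0]},
    {"gripper": -1, "translation": [0, 0, -0.35], "dr": [0, 0, 0]},
    {"gripper": -1, "translation": [0, 0, -0.35], "dr": [0, 0, 0]},
    {"gripper": -1, "translation": [0, 0, 0], "dr": [0, 0, 0]},
    {"gripper": -1, "translation": [0, 0, 0], "dr": [0, 0, 0]}
  ]
}}

```text
clock: 15.85
eef_pos: [366.5, -180.3, 168.3]
tcp_rot: [-2.719, 0.007, -1.617]
contact_force: [0.2, 0.3, 0.1]
opening: 1.0
```

Call:
{"fn": "jog_arm", "kwargs": {
  "deltas": [
    {"gripper": -1, "translation": [0, 0, -0.36], "dr": [0, 0, 0]},
    {"gripper": -1, "translation": [0, 0, -0.36], "dr": [0, 0, 0]},
    {"gripper": -1, "translation": [0, 0, -0.38], "dr": [0, 0, 0]},
    {"gripper": -1, "translation": [0, 0, 0], "dr": [0, 0, 0]},
    {"gripper": -1, "translation": [0.1, -0.005, 0], "dr": [0, 0, 0]},
    {"gripper": -1, "translation": [0.08, -0.005, 0], "dr": [0, 0, 0]},
    {"gripper": -1, "translation": [0.08, -0.005, 0], "dr": [0, 0, 0]},
    {"gripper": -1, "translation": [0.08, -0.005, 0], "dr": [0, 0, 0]},
    {"gripper": -1, "translation": [0.08, -0.005, 0], "dr": [0, 0, 0]},
    {"gripper": -1, "translation": [0, 0, 0], "dr": [0, 0, 0]}
  ]
}}

```text
clock: 16.68
eef_pos: [417.3, -181.7, 104.3]
tcp_rot: [-2.698, 0.012, -1.609]
contact_force: [-1.1, 0.0, -0.9]
opening: 0.999
```

```bash
python3 - <<'E'
from h import *
import cv2
s=r.grab_frame("scene");print(r.sense()["eef_pos"],r.sense()["contact_force"])
cv2.imwrite("pics/c9.png",cv2.resize(s[150:270,170:330],None,fx=4,fy=4,interpolation=cv2.INTER_CUBIC))
E
```

```text
[ 416.35064513 -181.39917796  103.86907347] [-0.59210759 -0.5279777  -2.05196627]
```

View pics/c9.png

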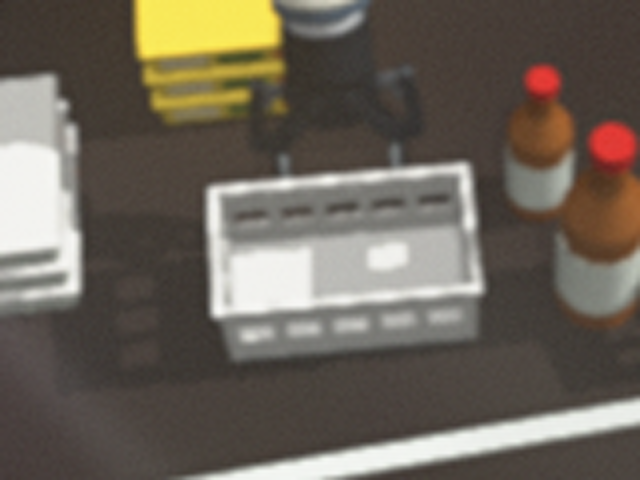

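```bash
python3 - <<'E'
from h import *
print(r.sense()["qpos"].round(3))
E
```

```text
[-0.575  0.235  2.374  1.005  0.274  0.094]
```

Call:
{"fn": "jog_arm", "kwargs": {
  "deltas": [
    {"gripper": -1, "translation": [-0.08, 0.005, 0], "dr": [0, 0, 0]},
    {"gripper": -1, "translation": [-0.08, 0.005, 0], "dr": [0, 0, 0]},
    {"gripper": -1, "translation": [0, 0, -0.15], "dr": [0, 0, 0]},
    {"gripper": -1, "translation": [0, 0, -0.15], "dr": [0, 0, 0]},
    {"gripper": -1, "translation": [0, 0, 0], "dr": [0, 0, 0]},
    {"gripper": -1, "translation": [0, 0, 0], "dr": [0, 0, 0]}
  ]
}}

```text
clock: 17.23
eef_pos: [398.6, -179.7, 73.4]
tcp_rot: [-2.701, 0.015, -1.611]
contact_force: [-0.5, 0.0, -0.9]
opening: 1.002
```

```bash
python3 - <<'E'
from h import *
s=r.sense();print(s["qpos"].round(3),s["eef_pos"],s["contact_force"])
E
```

```text
[-0.601  0.304  2.418  1.384  0.245 -0.319] [ 398.64263205 -179.71108811   73.3887833 ] [-0.49177559  0.02194651 -0.85269675]
```

Call:
{"fn": "jog_arm", "kwargs": {
  "deltas": [
    {"gripper": -1, "translation": [0, 0, -0.05], "dr": [0, 0, 0]},
    {"gripper": -1, "translation": [0, 0, -0.05], "dr": [0, 0, 0]},
    {"gripper": -1, "translation": [0, 0, -0.04], "dr": [0, 0, 0]},
    {"gripper": -1, "translation": [0, 0, 0], "dr": [0, 0, 0]},
    {"gripper": -1, "translation": [0.06, -0.003, 0], "dr": [0, 0, 0]},
    {"gripper": -1, "translation": [0.06, -0.003, 0], "dr": [0, 0, 0]},
    {"gripper": -1, "translation": [0.06, -0.003, 0], "dr": [0, 0, 0]},
    {"gripper": -1, "translation": [0.06, -0.003, 0], "dr": [0, 0, 0]},
    {"gripper": -1, "translation": [0.06, -0.003, 0], "dr": [0, 0, 0]},
    {"gripper": -1, "translation": [0.06, -0.003, 0], "dr": [0, 0, 0]},
    {"gripper": -1, "translation": [0, 0, 0], "dr": [0, 0, 0]}
  ]
}}

```text
clock: 18.15
eef_pos: [435.6, -181.8, 60.0]
tcp_rot: [-2.7, 0.013, -1.61]
contact_force: [-0.9, 0.2, -0.1]
opening: 1.0
```

```bash
python3 - <<'E'
from h import *
s=r.sense();print(s["qpos"].round(3),s["eef_pos"],s["contact_force"],s["tcp_rot"])
E
```

```text
[-0.546  0.37   2.36   1.459  0.221 -0.347] [ 435.58143907 -181.79260003   59.958703  ] [-0.94248085  0.18992819 -0.06052152] [-2.69992851  0.01298746 -1.60954873]
```

Call:
{"fn": "jog_arm", "kwargs": {
  "deltas": [
    {"gripper": -1, "translation": [0.1, -0.005, 0], "dr": [0, 0, 0]},
    {"gripper": -1, "translation": [0.12, -0.006, 0], "dr": [0, 0, 0]},
    {"gripper": -1, "translation": [0.12, -0.006, 0], "dr": [0, 0, 0]},
    {"gripper": -1, "translation": [0.12, -0.006, 0], "dr": [0, 0, 0]},
    {"gripper": -1, "translation": [0.12, -0.006, 0], "dr": [0, 0, 0]},
    {"gripper": -1, "translation": [0.12, -0.006, 0], "dr": [0, 0, 0]},
    {"gripper": -1, "translation": [0.12, -0.006, 0], "dr": [0, 0, 0]},
    {"gripper": -1, "translation": [0.08, -0.004, 0], "dr": [0, 0, 0]},
    {"gripper": -1, "translation": [0, 0, 0], "dr": [0, 0, 0]}
  ]
}}

```text
clock: 18.9
eef_pos: [525.8, -186.5, 59.8]
tcp_rot: [-2.7, 0.013, -1.61]
contact_force: [0.4, -0.6, -0.9]
opening: 0.999
```

```bash
python3 - <<'E'
from h import *
import cv2
s=r.grab_frame("scene");q=r.sense();print(q["eef_pos"],q["contact_force"],q["tcp_rot"])
cv2.imwrite("pics/c10.png",cv2.resize(s[150:290,160:330],None,fx=4,fy=4,interpolation=cv2.INTER_CUBIC))
E
```

```text
[ 524.96691103 -186.27082895   59.57285516] [-0.44766018  0.24822268  0.35854601] [-2.70057459  0.01269354 -1.60947625]
```

View pics/c10.png

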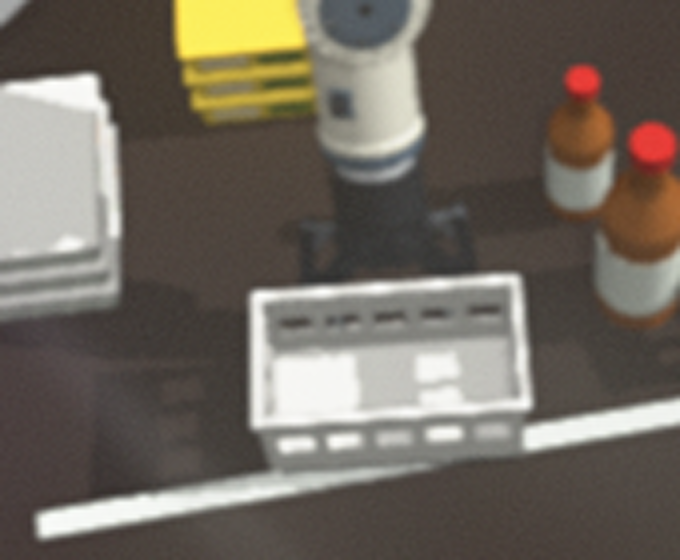

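That was picture 12, the viewer limit. Standing square: rim corners at crop (250,291), (520,274), (532,408), (256,428). From here I measure by code.

```bash
python3 - <<'E'
from h import *
from scipy.optimize import least_squares
S=lambda x,y:(160+x/4,150+y/4)
o=[S(520,274),S(250,291),S(256,428),S(532,408)]
f=lambda p:np.concatenate([w2pix("scene",box(*p,z=110)[i])-o[i] for i in range(4)])
s=least_squares(f,[590,-190,-.05]);print(s.x.round(3),s.fun.round(1));B=np.array(box(*s.x))
# strip centre line by threshold in first scene picture
import cv2
g=cv2.imread("pics/scene0.png",0)
P=[]
for u in range(180,455,5):
    v0=280-(u-171)*.167; c=g[int(v0)-12:int(v0)+13,u].astype(float); w=np.where(c>150)[0]
    if 4<=len(w)<=9: P.append(pix2w("scene",u,int(v0)-12+w.mean(),0)[:2])
P=np.array(P);k=np.polyfit(P[:,1],P[:,0],1);print(len(P),k,np.std(P[:,0]-np.polyval(k,P[:,1])))
n=np.array([1,-k[0]])/np.hypot(1,k[0])
print("corner line-x",[((c[:2]-[k[1],0])@n).round(1) for c in B[:2]],B[:2].round())
E
```

```text
[ 5.92436e+02 -1.91615e+02 -6.30000e-02] [ 0.  -0.1  0.6  0.5 -0.7 -0.1  0.1 -0.3]
55 [-4.69599543e-02  6.32406440e+02] 0.5774502204709825
corner line-x [np.float64(-96.5), np.float64(-120.6)] [[ 539.  -78.    0.]
 [ 526. -298.    0.]]
```

Call:
{"fn": "jog_arm", "kwargs": {
  "deltas": [
    {"gripper": -1, "translation": [0.12, -0.006, 0], "dr": [0, 0, 0]},
    {"gripper": -1, "translation": [0.13, -0.006, 0], "dr": [0, 0, 0]},
    {"gripper": -1, "translation": [0.13, -0.006, 0], "dr": [0, 0, 0]},
    {"gripper": -1, "translation": [0.13, -0.006, 0], "dr": [0, 0, 0]},
    {"gripper": -1, "translation": [0.13, -0.006, 0], "dr": [0, 0, 0]},
    {"gripper": -1, "translation": [0.13, -0.006, 0], "dr": [0, 0, 0]},
    {"gripper": -1, "translation": [0.13, -0.006, 0], "dr": [0, 0, 0]},
    {"gripper": -1, "translation": [0.13, -0.006, 0], "dr": [0, 0, 0]},
    {"gripper": -1, "translation": [0.13, -0.006, 0], "dr": [0, 0, 0]},
    {"gripper": -1, "translation": [0.13, -0.006, 0], "dr": [0, 0, 0]},
    {"gripper": -1, "translation": [0.13, -0.006, 0], "dr": [0, 0, 0]},
    {"gripper": -1, "translation": [0.08, -0.004, 0], "dr": [0, 0, 0]}
  ]
}}

```text
clock: 19.95
eef_pos: [674.3, -193.3, 58.9]
tcp_rot: [-2.702, 0.013, -1.61]
contact_force: [-2.4, 0.3, -1.2]
opening: 1.006
```

Call:
{"fn": "jog_arm", "kwargs": {
  "deltas": [
    {"gripper": -1, "translation": [0, 0, 0], "dr": [0, 0, 0]},
    {"gripper": -1, "translation": [-0.05, 0.003, 0], "dr": [0, 0, 0]},
    {"gripper": -1, "translation": [-0.1, 0.005, 0], "dr": [0, 0, 0]},
    {"gripper": -1, "translation": [-0.3, 0.015, 0], "dr": [0, 0, 0]},
    {"gripper": -1, "translation": [-0.3, 0.015, 0.1], "dr": [0, 0, 0]},
    {"gripper": -1, "translation": [-0.1, 0, 0.3], "dr": [0, 0, 0]},
    {"gripper": -1, "translation": [0, 0, 0.4], "dr": [0, 0, 0]},
    {"gripper": -1, "translation": [0, 0, 0.3], "dr": [0, 0, 0]},
    {"gripper": -1, "translation": [0, 0, 0.2], "dr": [0, 0, 0]},
    {"gripper": -1, "translation": [0, 0, 0], "dr": [0, 0, 0]},
    {"gripper": -1, "translation": [0, 0, 0], "dr": [0, 0, 0]}
  ]
}}

```text
clock: 20.87
eef_pos: [589.0, -189.5, 190.2]
tcp_rot: [-2.699, 0.012, -1.61]
contact_force: [-0.3, 1.5, 0.0]
opening: 1.001
```

```bash
cat > m.py <<'E'
from h import *
import cv2
from scipy.optimize import minimize
s=r.grab_frame("scene");t=r.grab_frame("top");q=r.sense();print(q["clock"],q["eef_pos"],q["contact_force"])
cv2.imwrite("pics/fs.png",s);cv2.imwrite("pics/ft.png",t)
old=cv2.imread("pics/scene0.png")
def fit(img,x0,off):
    # edge fit: rim outline brighter than outside, image gradient across the outline
    g=cv2.GaussianBlur(cv2.cvtColor(img,cv2.COLOR_BGR2GRAY),(0,0),1).astype(np.float32)
    def ring(p,d):
        B=np.array(box(*p,z=110,hx=60+d,hy=110+d));P=np.concatenate([np.linspace(B[i],B[(i+1)%4],40) for i in range(4)])
        uv=np.array([w2pix("scene",c) for c in P],np.float32);return cv2.remap(g,uv[:,:1],uv[:,1:],1)
    c=lambda p:float(np.mean(np.clip(ring(p,6),0,140))-np.mean(ring(p,-3.5)))
    best=min((minimize(c,np.add(x0,[a,b,w]),method="Nelder-Mead",options=dict(initial_simplex=[np.add(x0,[a,b,w])+v for v in([0,0,0],[8,0,0],[0,8,0],[0,0,.05])])) for a in(-15,0,15) for b in(-12,0,12) for w in(-.05,0,.05)),key=lambda m:m.fun)
    return best.x,best.fun
n=np.array([1,.04696])/np.hypot(1,.04696)
for nm,img,x0 in(("L0",old,[515,226,.28]),("L",s,[520,227,.28]),("R0",old,[456,-185,-.046]),("R",s,[742,-199,-.055])):
    x,fv=fit(img,x0,0);B=np.array(box(*x))
    print(nm,x.round(3),round(fv,1),"line-x near corners",[((c[:2]-[632.4,0])@n).round(1) for c in B[:2]])
E
python3 m.py
```

```text
20.9667 [ 588.06634079 -188.93317962  187.7308631 ] [-0.25220214 -0.51725359 -0.47436469]
L0 [5.13126e+02 2.25401e+02 2.89000e-01] -91.4 line-x near corners [np.float64(-193.2), np.float64(-140.5)]
L [5.20947e+02 2.27266e+02 2.77000e-01] -91.7 line-x near corners [np.float64(-184.1), np.float64(-134.1)]
R0 [ 4.52808e+02 -1.86095e+02 -4.90000e-02] -90.2 line-x near corners [np.float64(-237.3), np.float64(-258.4)]
R [ 7.37968e+02 -2.01061e+02 -6.60000e-02] -96.8 line-x near corners [np.float64(48.8), np.float64(24.0)]
```

```bash
python3 - <<'E'
import cv2
o=cv2.imread("pics/scene0.png");n=cv2.imread("pics/fs.png")
for k,(x,y,w,h) in dict(bottle=(294,165,22,40),tub=(418,160,40,38),boxes=(145,168,48,62)).items():
    m=cv2.matchTemplate(n[y-10:y+h+10,x-10:x+w+10],o[y:y+h,x:x+w],cv2.TM_CCOEFF_NORMED);_,v,_,l=cv2.minMaxLoc(m);print(k,round(v,3),l[0]-10,l[1]-10)
E
```

```text
bottle 0.998 0 0
tub 1.0 0 0
boxes 0.998 0 0
```

```bash
python3 -c "
from rig import r
print(r.sign_off())"
```

```text
the job is handed in; nothing more can be done
None
```

The job is done and handed in at about 21 s. I tipped each crate onto its far side and stood it back up, left one first. The stamp was under the right crate, so I pushed that one forward past the strip. The left crate's underside showed no stamp.

**Last checks, by camera measurement:**
- **Right (stamped) crate:** its near corners measure 24 mm and 49 mm from the strip's middle, inside the 8–60 mm window. It appears upright in the last picture; I did not measure its tilt separately.
- **Left crate:** it stands upright about 8 mm from where it started, within the 60 mm allowed.
- **Bottle, tub and meal boxes:** no shift in the camera image compared with the start.
- **Arm:** clear of everything, 80 mm or more above and behind the crate.

**What disagreed or went off plan:**
- **Camera mismatch:** the two cameras differed by about 3–8 mm in forward distance, which is well inside the remaining margin.
- **First push:** the arm slowed near a wrist singularity, so the fingertips came in about 45 mm too high. The crate slid about 25 mm without tipping, and I lowered the fingers before continuing.
- **Picture count:** I viewed 12 pictures, the viewer's limit, rather than the planned 8. The final checks were therefore done by code instead of by eye.

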